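# Lever open the stiff lid of a parts organiser with a scraper

### The arm

A 6-joint arm with a two-finger parallel gripper is mounted at the origin on the work surface. World frame = base frame: x ahead of the robot, y to its left, z up, the work surface at z = 0. Lengths are in m, angles in degrees, forces in N, time in s.
With the tool pointing down it reaches from about 0.4 to 0.825 m from the base axis. Payload 7 kg.
Tool frame: the origin (TCP) lies between the finger pads; the fingertips stand 19 mm ahead of it and the grasp point (between the pads) is the TCP; z points along the fingers, y is the line along which they close (so a half turn about z gives the same grasp; the last joint's range is limited). The gripper opens to 88 mm and grips with 3 to 60 N. Pads are 19 mm wide; open, the fingers measure 130 mm over their backs; the gripper's body (78 mm by 193 mm) begins 47 mm behind the grasp point.
Start: joints at [93.169, 20.546, 0.682, 0, -70.136, -16.507], TCP at [0.156, 0.657, 0.246] pointing down, gripper open.
Joint ranges: [-176.03, 176.03], [-82.01, 121.73], [-58.28, 71.71], [-173.87, 95.51], [-174.79, -0.11], [-173.66, 173.66]. Speed limits (degrees/s): [136.94, 136.94, 172.46, 180, 180, 180].

### API

Orientations are given as [roll, pitch, yaw] about the fixed x, y, z axes, in that order (R = Rz(yaw) Ry(pitch) Rx(roll)).
In Python, from plant import r gives the robot as it stands. The module is installed in compiled form; this text tells all that it offers.
- The arm moves only by the shell command python3 -m pendant 'ROWS' [OPENING] [FORCE]. ROWS is JSON, a list of rows, each a list of 6 numbers: the shift along the tool's x, y, z in mm, then the turn, a rotation vector about the tool's x, y, z in rad. In form: [[tx, ty, tz, wx, wy, wz], ...]. A call has 1 to 20 rows; each row is the pose to reach, as a shift and turn from the pose commanded when the call began, along the tool's axes at that moment; what a row does not reach only later rows make up. A row lasts 1/8 s, in which the tool goes at most 62.5 mm and 10.7 degrees, less where a joint would pass 70% of its speed; a pose out of reach is approached as far as the arm can. A call with a gripper value outside its range is refused whole. OPENING is the finger opening in mm, from 0 to 87.6, set as the call begins (- or left out, the last holds). The fingers move at their own pace and stop on an object; FORCE is the grip in N (left out, the last holds). Time passes only in rows, so rows that repeat a pose let the fingers close. It gives the time, the measured TCP pose, the force, the opening and the grip force at its end, in the units of the state.
- r.get_state(): the state, without advancing time (a new reading comes with each control period).
- r.capture(name): name is "side" or "top"; returns the picture (480x640x3 uint8, red, green, blue); there is no depth.
- r.camera_params(name): a dict with "mtx" (3x3 intrinsics, pixels), "rvec" (rotation vector, rad) and "tvec" (3), from world to camera coordinates, as OpenCV has them. Camera axes: x right, y down, z forward; pixel columns grow to the right and rows downward; lengths in m; the calibration is good to about 2 mm. A picture is of the moment at which its call begins. camera_params takes no time and is no camera call.
- r.close_job(): hands the job in; it is judged then, once.
The state is a dict: "time_s": time; "joints": joint angles; "qd": joint speeds; "joint_torque": joint torques, N m; "tcp_pos": TCP position; "eef_rot": TCP orientation; "contact_force": force on the tool from outside, world axes, zero at the start; "moment": the same for the moment, N m; "gripper_width": finger opening in m; "gripper_force": force on a finger pad.
Only numpy, scipy, OpenCV 4.12 (cv2) and the standard library are available. Lean on these libraries where they do the work, as an engineer would, in place of code of your own. Each camera call takes 0.05 s, during which the arm holds its last target. There are 200 camera calls.

### The job

Pick up the flat scraper and slide its blade, held in line with the sloping lid, at least 20 mm (about 30 is good) into the notch under the front lip of the closed parts organiser. Lever the lid up with the blade alone, never with the gripper or arm, until it is open at least 65 degrees and stands by itself, then lay the scraper down gently, flat and wholly inside the plywood tool tray. Leave the other things on the bench where they are.

Things in the scene. Friction and masses are not known exactly. Their poses are not given: they have to be found in the camera images.
- scraper: Loose flat scraper, 170 mm long, 0.16 kg: dark wooden handle (90 long, 24 wide, 30 tall) and straight steel blade (80 long, 32 wide, 3 thick) half-way up the handle. x runs from handle to blade edge, z is up as it lies, y its width. Origin: on the handle's underside, below point grip. Starts flat on the bench left or right of the organiser, blade pointing away from the robot within 30 degrees.
- grip (a point): Best place to hold the scraper, close to its centre of mass: centre of the handle's section (15 mm above its underside), 25 mm behind the handle's blade end and 65 mm from its other end. Axes as scraper.
- tip (a point): Middle of the blade's straight front edge, half-way through its thickness; 105 mm along +x from grip. Axes as scraper.
- butt (a point): Middle of the handle's rear end face, 65 mm along -x from grip. Axes as scraper.
- slot (a point): Middle of the mouth of the notch in the organiser's front wall, under the middle of the lid's lip, about 150 mm above the bench. Notch: 72 wide, 10 high, 24 mm deep over a flat ledge, then the hollow box. x points into the notch, up the slope along the closed lid; y across; z square to the lid, outward. In this frame the ledge is at z = -5 mm, the closed lid's underside at z = +5 mm.
- hinge (a point): Middle of the lid's hinge line, on the lid's underside at its upper, far edge: 140 mm along x and 5 mm along z from slot. Axes as slot; the hinge line is y. The organiser is a fixed black box (140 deep, 200 wide, 60 mm high) on a plywood stand that slopes it 32 degrees down towards the robot.
- lid (a joint): Opening angle of the organiser's lid, rad: 0 closed, grows as the front lip rises, stop at 1.9. Stiff friction hinge: it stays where it is left and takes 2 to 3 N at the lip to raise. The lid is a flat panel (grey rim, clear window) 147 long from hinge to lip, 200 wide, 6 mm thick; its lip stands 7 mm out past the front wall.
- tray_in (a point): Centre of the inner floor of the fixed, shallow plywood tool tray, on the side of the organiser where the scraper does not start. Outer size 240 (its x) by 130 mm (its y), rims 6 mm thick and 16 mm high; floor about 6 mm above the bench. x along its length, away from the robot within about 10 degrees; z up.
- tape: Bystander, loose, not to be moved: black tape measure, 62 x 60 x 30 mm, lying between the robot and the organiser. Origin: centre of its underside.
- offcut: Bystander, loose, not to be moved: wooden offcut, 90 x 45 x 20 mm, between the robot and the organiser. Origin: centre of its underside.
- glue: Bystander, loose, not to be moved: white glue bottle, 60 mm across, 170 mm tall, beyond the left hand working place. Origin: centre of its underside.
- wrench: Bystander, loose, not to be moved: steel wrench, 170 mm long, lying to the right of the organiser. Origin: centre of its underside.
Mind the look-alikes: they are no part of the job. Several things have the shape of the scraper; the one meant has the colours described above.

How it is judged (in metres and radians):
On the way, in this order (a step that is already met when the one before it is completed fails the run):
1. the blade, in line with the lid's slope (within 11 degrees), is at least 20 mm into the notch under the still closed lid (x of tip in the frame of slot between 0.02 and 0.1 m and y of tip in the frame of slot between -0.03 and 0.03 m and z of tip in the frame of slot between -0.01 and 0.015 m and angle between the x axis of scraper and the x axis of slot, either way round below 0.2 rad and value of joint lid below 0.2 rad), for 0.05 s.
2. the blade is bearing on the lid and has raised it more than 20 degrees (value of joint lid above 0.35 rad and contact force between scraper and lid above 0.3 N), for 0.05 s.
At the end, for the whole second after the job is handed in: The lid stands open at least 63 degrees (1.1 rad) and still; the scraper lies at rest and flat inside the tool tray, both its ends within the tray's rims and no more than 24 mm above its floor (value of joint lid above 1.1 rad and velocity of joint lid between -0.05 and 0.05 rad/s and linear speed of scraper below 0.02 m/s and x of tip in the frame of tray_in between -0.114 and 0.114 m and y of tip in the frame of tray_in between -0.059 and 0.059 m and x of butt in the frame of tray_in between -0.114 and 0.114 m and y of butt in the frame of tray_in between -0.059 and 0.059 m and z of each of tip, butt in the frame of tray_in below 0.024 m); the robot touches nothing.
It fails at once if the gripper or arm touches the lid with more than 1 N (contact force between any of the fingers, the arm and lid above 1 N).
It fails at once if the scraper is dropped or thrown (faster than 0.5 m/s with no finger on it) (linear speed of scraper above 0.5 m/s and contact force between the fingers and scraper below 0.05 N).
It fails at once if a bystander is moved more than 30 mm (distance of any of tape, offcut, glue, wrench from where it was at the start of the episode above 0.03 m).
It also fails if it takes over 61 s, if anything falls off the work surface, if the arm or the gripper's body presses on something with over 40 N, if the wrist force passes 120 N, or if a joint passes its speed limit or range.

## Working session

There is one attempt and no reset: what is moved stays moved. The work goes in short steps, Python scripts to look and compute and a shell command to move; the robot and the scene stay as the last step left them, time stands still between calls to the robot, and variables do not carry over. Pictures are saved under pics/ and viewed, at most 10 in all, crops included, and the job is handed in when it is done.

```bash
mkdir -p pics && python3 - <<'E'
from plant import r
import cv2,numpy as np
for n in("side","top"):
    im=r.capture(n);cv2.imwrite(f"pics/{n}0.png",im[:,:,::-1])
    p=r.camera_params(n);R=cv2.Rodrigues(np.array(p["rvec"]))[0];print(n,np.array(p["mtx"]).tolist(),(-R.T@np.array(p["tvec"]).ravel()).round(3),R.round(3).tolist())
s=r.get_state();print(s)
E
```

```text
side [[557.7271475892124, 0.0, 316.6650893237266], [0.0, 557.7271475892124, 239.0967309476787], [0.0, 0.0, 1.0]] [0.424 0.834 1.116] [[-0.997, -0.074, -0.016], [-0.046, 0.767, -0.64], [0.059, -0.637, -0.768]]
top [[574.273188943, 0.0, 316.28718259482866], [0.0, 574.273188943, 238.37834692245144], [0.0, 0.0, 1.0]] [0.286 0.022 1.26 ] [[0.053, -0.999, -0.007], [-0.978, -0.051, -0.204], [0.203, 0.017, -0.979]]
{'time_s': 0.1, 'joints': array([ 9.31692764e+01,  2.05869647e+01,  6.38956608e-01, -1.66670247e-02,
       -7.01375669e+01, -1.65079899e+01]), 'qd': array([-0.02703272, -0.08742025,  0.13216669, -0.00418467, -0.05095621,
        0.04940233]), 'joint_torque': array([-1.70995179e-03, -5.84169459e+01,  2.93752652e+01,  7.01556846e+00,
        1.01384497e-02, -5.04920411e-05]), 'tcp_pos': array([0.15565119, 0.65637898, 0.24472337]), 'eef_rot': array([ 1.79913500e+02, -9.29501901e-03, -1.33443810e+01]), 'contact_force': array([-0.60957588,  0.56577404,  0.0692032 ]), 'moment': array([ 0.05611341,  0.00487288, -0.06972648]), 'gripper_force': 0.0, 'gripper_width': 0.08767617656600193}
```

View pics/side0.png

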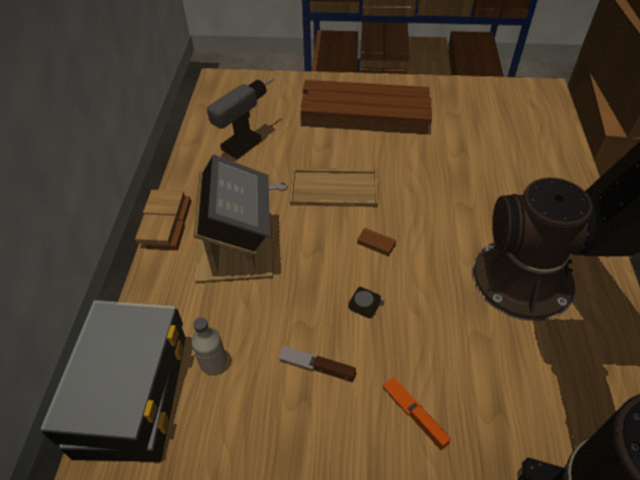

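View pics/top0.png

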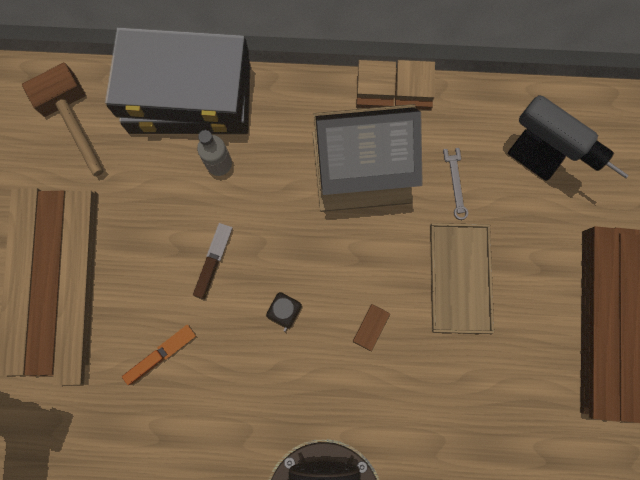

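Side view: scraper blade end (283,355), handle end (354,375); organiser at (235,205); tray at (335,188). Top view: scraper from (223,228) to (203,297), lid front lip around row 190 at columns 320–422, tray centred on (461,279). I'll enlarge these areas to get the corners.

```bash
cat > lib.py <<'E'
import cv2,numpy as np
from plant import r
def cam(n):
    p=r.camera_params(n);R=cv2.Rodrigues(np.array(p["rvec"]))[0];t=np.array(p["tvec"]).ravel();return np.array(p["mtx"]),R,t
def ray(n,uv):
    K,R,t=cam(n);d=R.T@np.linalg.inv(K)@np.array([uv[0],uv[1],1.]);return -R.T@t,d/np.linalg.norm(d)
def onz(n,uv,z):
    c,d=ray(n,uv);return c+d*(z-c[2])/d[2]
def proj(n,X):
    K,R,t=cam(n);q=K@(R@np.array(X)+t);return q[:2]/q[2]
def tri(a,b):
    c1,d1=ray("top",a);c2,d2=ray("side",b);s=np.linalg.lstsq(np.c_[d1,-d2],c2-c1,rcond=None)[0]
    p,q=c1+s[0]*d1,c2+s[1]*d2;return (p+q)/2,np.linalg.norm(p-q)
E
python3 - <<'E'
import cv2,numpy as np
t=cv2.imread("pics/top0.png");s=cv2.imread("pics/side0.png")
def c(im,x,y,w,h,k):
    o=cv2.resize(im[y:y+h,x:x+w],None,fx=k,fy=k,interpolation=cv2.INTER_CUBIC);return cv2.convertScaleAbs(o,alpha=1.7)
A=c(t,305,95,133,120,3);B=c(s,185,145,133,150,3)   # 400x360 , 400x450->
C=c(t,185,215,66,80+10,3);D=c(s,270,340,100,50,3)
E=c(t,420,215,80,130,2)
o=np.zeros((600,800,3),np.uint8)
def put(i,x,y):
    h=min(i.shape[0],600-y);w=min(i.shape[1],800-x);o[y:y+h,x:x+w]=i[:h,:w]
put(A,0,0);put(B,400,0);put(C,0,362);put(E,200,362);put(D,400,452);cv2.imwrite("pics/crop.png",o)
for im,n,box in((t,"top",(185,215,66,95)),(s,"side",(270,335,100,55))):
    x,y,w,h=box;hsv=cv2.cvtColor(im[y:y+h,x:x+w],cv2.COLOR_BGR2HSV)
    for nm,m in(("blade",(hsv[...,1]<60)&(hsv[...,2]>100)),("handle",hsv[...,2]<85)):
        m=m.astype(np.uint8);k,l,st,ce=cv2.connectedComponentsWithStats(m);i=1+st[1:,4].argmax()
        q=np.argwhere(l==i)[:,::-1]+[x,y];rc=cv2.minAreaRect(q.astype(np.float32));print(n,nm,st[i,4],rc,cv2.boxPoints(rc).round(1).tolist())
E
```

```text
top blade 465 ((219.08901977539062, 241.40121459960938), (14.371465682983398, 35.75580978393555), 20.2248592376709) [[206.1999969482422, 255.6999969482422], [218.5, 222.10000610351562], [232.0, 227.10000610351562], [219.6999969482422, 260.70001220703125]]
top handle 608 ((206.53050231933594, 275.7743835449219), (13.680055618286133, 46.225746154785156), 20.2248592376709) [[192.10000610351562, 295.1000061035156], [208.10000610351562, 251.6999969482422], [220.89999389648438, 256.5], [205.0, 299.79998779296875]]
side blade 389 ((296.5380859375, 356.4464111328125), (33.816341400146484, 12.68632698059082), 16.927513122558594) [[278.5, 357.6000061035156], [282.20001220703125, 345.5], [314.6000061035156, 355.29998779296875], [310.8999938964844, 367.3999938964844]]
side handle 740 ((318.53564453125, 364.2890625), (76.54049682617188, 15.814338684082031), 15.592811584472656) [[279.5, 361.6000061035156], [283.79998779296875, 346.3999938964844], [357.5, 367.0], [353.29998779296875, 382.20001220703125]]
```

View pics/crop.png

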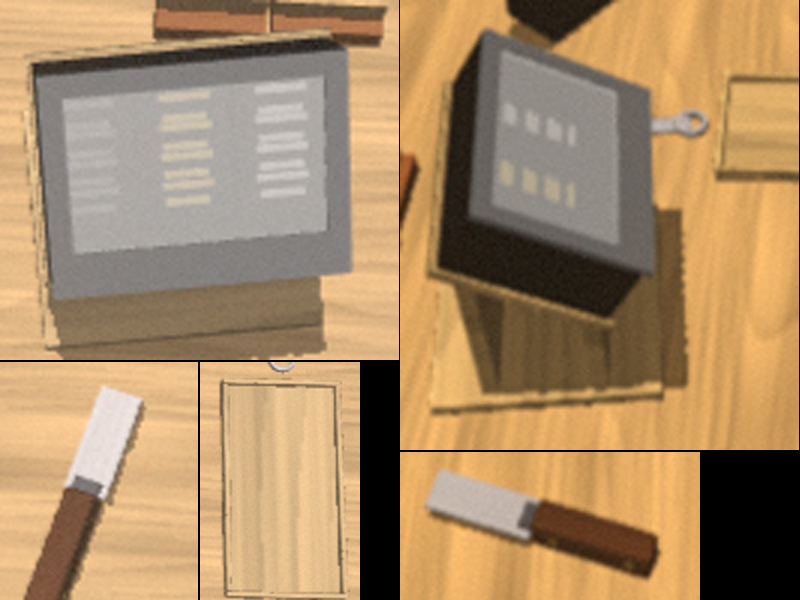

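```bash
python3 - <<'E'
from lib import *
np.set_printoptions(precision=4,suppress=True)
T=dict(fl=(317,121),fr=(420.7,111),nr=(422.3,185.7),nl=(323.3,195))
S=dict(fl=(208.3,216.7),fr=(220,161.7),nr=(269,175),nl=(269,236.7))
P={}
for k in T: P[k],e=tri(T[k],S[k]);print(k,P[k],e)
print({a+b:round(np.linalg.norm(P[a]-P[b]),4) for a,b in("fl fr","nl nr","fl nl","fr nr")and[("fl","fr"),("nl","nr"),("fl","nl"),("fr","nr")]})
x=(P["fl"]+P["fr"]-P["nl"]-P["nr"])/2;y=(P["fl"]+P["nl"]-P["fr"]-P["nr"])/2
print("slope",np.degrees(np.arctan2(x[2],np.hypot(x[0],x[1]))),"yaw x",np.degrees(np.arctan2(x[1],x[0])),"yaw y",np.degrees(np.arctan2(-y[0],y[1])))
c=sum(P.values())/4;yw=np.radians(np.degrees(np.arctan2(-y[0],y[1])));sl=np.radians(32)
X=np.array([np.cos(yw)*np.cos(sl),np.sin(yw)*np.cos(sl),np.sin(sl)]);Z=np.array([-np.cos(yw)*np.sin(sl),-np.sin(yw)*np.sin(sl),np.cos(sl)])
print("slot",c-X*(73.5-7)*1e-3-Z*.011, "nearmid",(P["nl"]+P["nr"])/2+X*.007-Z*.011)
for n in("top","side"):
  print(n,"blade/handle")
# scraper
print("tip",onz("top",((218.5+232)/2,(222.1+227.1)/2),.0165),tri(((218.5+232)/2,(222.1+227.1)/2),((278.5+282.2)/2,(357.6+345.5)/2)))
print("butt top",onz("top",((192.1+205)/2,(295.1+299.8)/2),.02), "side butt",onz("side",(355.4,374.6),.02))
print("blade root",onz("top",(213,258.2),.0165))
# tray corners, rim top
for uv in((431,226.5),(489.5,226.5),(492,332.5),(433,334)):print("tray",onz("top",uv,.016))
E
```

```text
fl [0.7293 0.0509 0.2297] 0.00014601484223892268
fr [ 0.7544 -0.1473  0.2132] 0.023751863102082448
nr [ 0.6333 -0.1648  0.153 ] 0.0029048719820337653
nl [0.6066 0.0322 0.1492] 0.0003930824444192528
{'flfr': np.float64(0.2005), 'nlnr': np.float64(0.1988), 'flnl': np.float64(0.1479), 'frnr': np.float64(0.1364)}
slope 29.71982943368991 yaw x 8.469811870501818 yaw y 7.473204263921366
slot [ 0.6308 -0.0638  0.1417] nearmid [ 0.6316 -0.0648  0.1455]
top blade/handle
side blade/handle
tip [0.5652 0.2478 0.0165] (array([0.565 , 0.2479, 0.0159]), np.float64(0.000607518473961975))
butt top [0.4002 0.291  0.02  ] side butt [0.3986 0.294  0.02  ]
blade root [0.4882 0.2682 0.0165]
tray [ 0.5846 -0.2089  0.016 ]
tray [ 0.5913 -0.3382  0.016 ]
tray [ 0.3591 -0.3417  0.016 ]
tray [ 0.3492 -0.2161  0.016 ]
```

Corners give: scraper tip (.565,.248), yaw −15°, grip (.464,.275); slot near (.631,−.064,.145), yaw 8°; tray centre (.471,−.276). First move: hover over the scraper.

```bash
cat >> lib.py <<'E'
from scipy.spatial.transform import Rotation as Ro
def delta(p,yaw,pitch=0):
    "tool x along yaw, blade raised by pitch (deg); prints shift mm and rotvec"
    s=r.get_state();R0=Ro.from_euler("xyz",s["eef_rot"],degrees=True)
    R1=Ro.from_euler("xyz",[180,-pitch,yaw],degrees=True)
    print("at",s["tcp_pos"].round(4),s["eef_rot"].round(2),"->",(R0.inv().apply(np.array(p)-s["tcp_pos"])*1e3).round(1),(R0.inv()*R1).as_rotvec().round(4))
E
python3 -m pendant '[[50,39,10,0,0,0.004],[100,77,30,0,0,0.008],[150,116,50,0,0,0.012],[200,155,70,0,0,0.016],[250,193,90,0,0,0.02],[300,232,110,0,0,0.024],[345,267,130,0,0,0.028],[375,290,140,0,0,0.03],[388,300,145,0,0,0.03],[388,300,145,0,0,0.03],[388,300,145,0,0,0.03],[388,300,145,0,0,0.03]]' 70
python3 - <<'E'
from lib import *
delta([.4636,.2751,.0215],-15)
im=r.capture("top");im2=r.capture("side")
o=np.vstack([cv2.resize(im[190:330,130:330],(800,560))[:300] if 0 else cv2.resize(im[190:330,130:330],(400,280)),cv2.resize(im2[300:420,230:430],(400,240))])
cv2.imwrite("pics/hover.png",o[:,:,::-1])
E
```

```text
time_s: 1.6
tcp_pos: [0.4637, 0.2766, 0.101]
eef_rot: [-179.9, -0.0, -15.0]
contact_force: [-0.0, -1.0, -0.1]
gripper_width: 0.07
gripper_force: 0.0
at [0.4637 0.2766 0.101 ] [-1.7995e+02 -2.0000e-02 -1.4960e+01] -> [ 0.3  1.5 79.5] [-0.0009 -0.0004  0.0007]
```

View pics/hover.png

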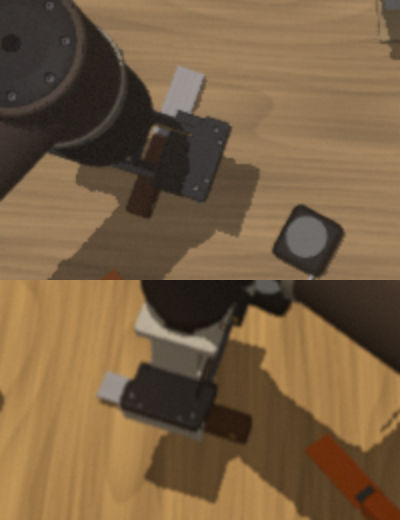

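The gripper is square over the handle with the blade and butt sticking out at both ends. Next I go down and grip.

```bash
python3 -m pendant '[[0,1.5,25,0,0,0],[0,1.5,50,0,0,0],[0,1.5,70,0,0,0],[0,1.5,78,0,0,0],[0,1.5,79.5,0,0,0],[0,1.5,79.5,0,0,0]]'
python3 -m pendant '[[0,0,0,0,0,0],[0,0,0,0,0,0],[0,0,0,0,0,0],[0,0,0,0,0,0],[0,0,0,0,0,0],[0,0,0,0,0,0],[0,0,0,0,0,0],[0,0,0,0,0,0]]' 10 55
```

```text
time_s: 2.45
tcp_pos: [0.4639, 0.2744, 0.0217]
eef_rot: [-179.9, -0.0, -15.0]
contact_force: [0.4, 0.1, 0.7]
gripper_width: 0.0703
gripper_force: 0.0
time_s: 3.45
tcp_pos: [0.4637, 0.274, 0.0211]
eef_rot: [-180.0, -0.0, -15.1]
contact_force: [0.0, -0.1, 0.9]
gripper_width: 0.0239
gripper_force: 55.0
```

```bash
python3 -m pendant '[[0,0,-15,0,0,0],[0,0,-40,0,0,0],[0,0,-70,0,0,0],[0,0,-100,0,0,0],[0,0,-120,0,0,0],[0,0,-120,0,0,0]]'
python3 - <<'E'
from lib import *
delta([.5147,-.0808,.16],8,0)
im=r.capture("top")
x,y,w,h=150,150,150,150
hsv=cv2.cvtColor(im[y:y+h,x:x+w],cv2.COLOR_RGB2HSV)
m=((hsv[...,1]<60)&(hsv[...,2]>100)).astype(np.uint8);k,l,st,ce=cv2.connectedComponentsWithStats(m);i=1+st[1:,4].argmax()
rc=cv2.minAreaRect((np.argwhere(l==i)[:,::-1]+[x,y]).astype(np.float32));b=cv2.boxPoints(rc);print(st[i],b.tolist())
s=r.get_state();a=np.radians(-15)
e=s["tcp_pos"]+.105*np.array([np.cos(a),np.sin(a),0])-[0,0,.006]
print("exp tip",e,proj("top",e+[0,0,.0015]))
E
```

```text
time_s: 4.2
tcp_pos: [0.4643, 0.2746, 0.1434]
eef_rot: [-179.8, -0.1, -15.0]
contact_force: [0.6, 0.0, -2.1]
gripper_width: 0.0236
gripper_force: 55.0
at [0.4643 0.2746 0.1434] [-1.798e+02 -1.000e-01 -1.505e+01] -> [141.  330.  -17.6] [-0.0032 -0.0024 -0.4023]
[ 50  59  23  31 436] [[197.41094970703125, 235.90411376953125], [208.05477905273438, 207.52053833007812], [223.0684814453125, 213.15066528320312], [212.42465209960938, 241.53424072265625]]
exp tip [0.56506947 0.24683885 0.13594673] [216.0143351  211.05646495]
```

```bash
python3 -m pendant '[[5,10,-5,0,0,-0.02],[15,40,-10,0,0,-0.05],[30,75,-18,0,0,-0.1],[48,112,-18,0,0,-0.15],[65,150,-18,0,0,-0.2],[82,190,-18,0,0,-0.25],[100,230,-18,0,0,-0.3],[115,265,-18,0,0,-0.35],[128,298,-18,0,0,-0.38],[137,320,-18,0,0,-0.4],[141,330,-18,0,0,-0.402],[141,330,-18,0,0,-0.402]]'
python3 - <<'E'
from lib import *
delta([.5147,-.0808,.0791],8,32)
E
```

```text
time_s: 5.75
tcp_pos: [0.5136, -0.0821, 0.1586]
eef_rot: [-180.0, 0.1, 7.9]
contact_force: [1.0, 0.3, -1.2]
gripper_width: 0.0238
gripper_force: 55.0
at [ 0.5136 -0.0821  0.1586] [-1.8e+02  7.0e-02  7.9e+00] -> [ 1.4 -1.1 79.5] [ 5.000e-04  5.597e-01 -1.800e-03]
```

```bash
python3 -m pendant '[[-12,0,0,0,0,0],[-30,-1,0,0,0,0],[-40,-1,10,0,0.05,0],[-40,-1,30,0,0.15,0],[-40,-1,50,0,0.28,0],[-40,-1,65,0,0.42,0],[-38,-1,75,0,0.53,0],[-25,-1,79.5,0,0.56,-0.002],[-10,-1,79.5,0,0.56,-0.002],[1.4,-1,79.5,0,0.56,-0.002],[1.4,-1,79.5,0,0.56,-0.002]]'
python3 - <<'E'
from lib import *
delta([.5147,-.0808,.0791],8,32)
t=r.capture("top");s=r.capture("side")
cv2.imwrite("pics/t1.png",t[:,:,::-1]);cv2.imwrite("pics/s1.png",s[:,:,::-1])
def c(im,x,y,w,h,k): return cv2.convertScaleAbs(cv2.resize(im[y:y+h,x:x+w],None,fx=k,fy=k,interpolation=cv2.INTER_CUBIC),alpha=1.7)
o=np.zeros((600,800,3),np.uint8);A=c(t,305,100,133,150,3);B=c(s,190,150,133,150,3);o[:450,:399]=A;o[:450,400:799]=B
cv2.imwrite("pics/pre.png",o[:450,:,::-1])
E
```

```text
time_s: 7.12
tcp_pos: [0.5174, -0.0898, 0.076]
eef_rot: [-178.5, -32.3, 8.1]
contact_force: [-0.9, -1.1, -2.2]
gripper_width: 0.0235
gripper_force: 55.0
at [ 0.5174 -0.0898  0.076 ] [-178.46  -32.32    8.13] -> [ 0.4 -9.4 -3.1] [-0.0281 -0.0056  0.002 ]
```

View pics/pre.png

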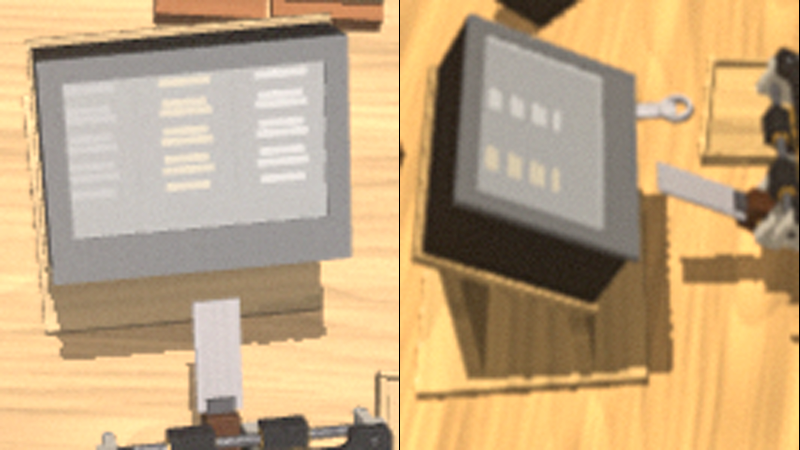

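The blade tip is at about (377,200) in the top view and (276,209) in the side view. It is in front of the lip's middle and roughly in line with the slope. The lid's far right corner in the side view is at (215,156). I'll let the arm settle and measure again.

```bash
python3 -m pendant '[[0,0,0,0,0,0],[0,0,0,0,0,0],[0,0,0,0,0,0]]'
cat > m.py <<'E'
from lib import *
np.set_printoptions(precision=4,suppress=True)
def blade(n,box):
    im=r.capture(n);x,y,w,h=box;hsv=cv2.cvtColor(im[y:y+h,x:x+w],cv2.COLOR_RGB2HSV)
    m=((hsv[...,1]<55)&(hsv[...,2]>100)).astype(np.uint8);k,l,st,ce=cv2.connectedComponentsWithStats(m);i=1+st[1:,4].argmax()
    b=cv2.boxPoints(cv2.minAreaRect((np.argwhere(l==i)[:,::-1]+[x,y]).astype(np.float32)));print(n,st[i,4],b.round(1).tolist());return b
bt=blade("top",(355,196,50,50));bs=blade("side",(271,195,60,40))
tt=bt[np.argsort(bt[:,1])[:2]].mean(0);ts=bs[np.argsort(bs[:,0])[:2]].mean(0)
rt=bt[np.argsort(bt[:,1])[2:]].mean(0);rs=bs[np.argsort(bs[:,0])[2:]].mean(0)
print("tip",tri(tt,ts),"root",tri(rt,rs))
s=r.get_state();R=Ro.from_euler("xyz",s["eef_rot"],degrees=True);e=s["tcp_pos"]+R.apply([.105,0,.006-.0015])
print("expected tip(top face)",e,proj("top",e),proj("side",e),"tcp",s["tcp_pos"],s["eef_rot"])
T=dict(fl=(317,120.6),fr=(420.7,110.8),nr=(422.2,185.7),nl=(323.3,194.9));S=dict(fl=(208.7,216.7),fr=(214.5,155.5),nr=(269,175),nl=(269.5,236.3))
P={k:tri(T[k],S[k]) for k in T};print(P);P={k:v[0] for k,v in P.items()}
x=(P["fl"]+P["fr"]-P["nl"]-P["nr"])/2;y=(P["fl"]+P["nl"]-P["fr"]-P["nr"])/2
print("len",np.linalg.norm(x),np.linalg.norm(y),"slope",np.degrees(np.arctan2(x[2],np.hypot(x[0],x[1]))),"yaws",np.degrees([np.arctan2(x[1],x[0]),np.arctan2(-y[0],y[1])]))
yw=np.arctan2(-y[0],y[1]);Rs=Ro.from_euler("xyz",[0,-np.radians(32),yw])
c=sum(P.values())/4;sl=c+Rs.apply([-.0665,0,-.011]);nm=(P["nl"]+P["nr"])/2+Rs.apply([.007,0,-.011])
print("slot from centre",sl,"from lip",nm,"tip in slot",Rs.inv().apply(e-sl)*1e3,Rs.inv().apply(e-nm)*1e3,"seen",Rs.inv().apply(tri(tt,ts)[0]-nm)*1e3)
E
python3 m.py
```

```text
time_s: 7.6
tcp_pos: [0.5166, -0.0905, 0.0762]
eef_rot: [-178.5, -32.3, 8.1]
contact_force: [0.5, 0.4, -0.8]
gripper_width: 0.0238
gripper_force: 55.0
top 531 [[368.8999938964844, 200.1999969482422], [384.8999938964844, 199.5], [386.70001220703125, 236.3000030517578], [370.70001220703125, 237.10000610351562]]
side 211 [[273.3999938964844, 211.5], [276.0, 204.0], [302.3999938964844, 213.1999969482422], [299.79998779296875, 220.6999969482422]]
tip (array([ 0.6084, -0.0775,  0.1278]), np.float64(0.0008975760768814482)) root (array([ 0.5438, -0.0877,  0.0862]), np.float64(0.006950327804214827))
expected tip(top face) [ 0.6069 -0.0776  0.1285] [377.0339 200.2425] [275.4531 207.579 ] tcp [ 0.5167 -0.0905  0.0761] [-178.4802  -32.3289    8.1006]
{'fl': (array([0.729 , 0.051 , 0.2302]), np.float64(0.0016736641976268884)), 'fr': (array([ 0.7571, -0.1463,  0.2288]), np.float64(0.006574014870423418)), 'nr': (array([ 0.6333, -0.1645,  0.1532]), np.float64(0.0028737965993266487)), 'nl': (array([0.6058, 0.0322, 0.151 ]), np.float64(0.0006010414757564307))}
len 0.14693393302005575 0.19898259466528576 slope 31.782113371453473 yaws [8.5364 8.0142]
slot from centre [ 0.6312 -0.0639  0.1462] from lip [ 0.6312 -0.0645  0.1465] tip in slot [-31.3987 -10.121   -1.2858] [-31.4344  -9.5518  -1.5638] seen [-30.5512  -9.6182  -2.8809]
```

```bash
python3 - <<'E'
from lib import *
Rs=Ro.from_euler("xyz",[0,-32,8.2],degrees=True)
delta(np.array([.6312,-.0642,.1463])+Rs.apply([-.130,0,.0063]),8.2,32)
E
```

```text
at [ 0.5167 -0.0905  0.0761] [-178.48  -32.33    8.1 ] -> [ 6.5 -9.9 -3.5] [-0.0256 -0.0058 -0.0014]
```

```bash
python3 -m pendant '[[0,-4,-2,-0.012,-0.003,-0.001],[0,-9.9,-3.5,-0.0256,-0.006,-0.0014],[0,-9.9,-3.5,-0.0256,-0.006,-0.0014],[0,-9.9,-3.5,-0.0256,-0.006,-0.0014],[0,-9.9,-3.5,-0.0256,-0.006,-0.0014]]'
python3 m.py
python3 - <<'E'
from lib import *
Rs=Ro.from_euler("xyz",[0,-32,8.2],degrees=True)
for d in(-.125,-.075):delta(np.array([.6312,-.0642,.1463])+Rs.apply([d,0,.0063]),8.2,32)
E
```

```text
time_s: 8.32
tcp_pos: [0.5148, -0.0909, 0.0758]
eef_rot: [-178.5, -32.2, 8.2]
contact_force: [0.2, 0.9, -1.7]
gripper_width: 0.0238
gripper_force: 55.0
top 532 [[368.8999938964844, 200.6999969482422], [384.8999938964844, 199.89999389648438], [386.79998779296875, 237.3000030517578], [370.79998779296875, 238.10000610351562]]
side 211 [[274.6000061035156, 211.6999969482422], [277.3999938964844, 204.0], [304.6000061035156, 213.60000610351562], [301.8999938964844, 221.39999389648438]]
tip (array([ 0.6062, -0.0773,  0.1281]), np.float64(0.0012794122622168714)) root (array([ 0.5402, -0.0879,  0.0849]), np.float64(0.0033789927721456494))
expected tip(top face) [ 0.6052 -0.0777  0.1279] [377.0552 201.1633] [276.2054 207.7314] tcp [ 0.5148 -0.0909  0.0758] [-178.5226  -32.1809    8.1996]
{'fl': (array([0.729 , 0.051 , 0.2302]), np.float64(0.0016736641976268884)), 'fr': (array([ 0.7571, -0.1463,  0.2288]), np.float64(0.006574014870423418)), 'nr': (array([ 0.6333, -0.1645,  0.1532]), np.float64(0.0028737965993266487)), 'nl': (array([0.6058, 0.0322, 0.151 ]), np.float64(0.0006010414757564307))}
len 0.14693393302005575 0.19898259466528576 slope 31.782113371453473 yaws [8.5364 8.0142]
slot from centre [ 0.6312 -0.0639  0.1462] from lip [ 0.6312 -0.0645  0.1465] tip in slot [-33.2224 -10.03    -0.8503] [-33.2582  -9.4608  -1.1283] seen [-32.1939  -9.1691  -1.5701]
at [ 0.5148 -0.0909  0.0758] [-178.52  -32.18    8.2 ] -> [13.3 -9.9 -2.8] [-0.0258 -0.0032  0.    ]
at [ 0.5148 -0.0909  0.0758] [-178.52  -32.18    8.2 ] -> [63.3 -9.9 -2.6] [-0.0258 -0.0032  0.    ]
```

The y shift and roll did not take. I'll check for a joint limit.

```bash
python3 - <<'E'
from lib import *
s=r.get_state();print(s["joints"].round(2),s["qd"].round(2),s["joint_torque"].round(1))
E
```

```text
[ 10.9    8.16 -49.47 -13.06  -0.17 100.78] [ 0.18 -0.03 -0.08 -0.07  0.07 -0.04] [ -0.  -29.6  17.8   4.    2.1  -0. ]
```

Joint 5 sits at its limit (−0.11°), so the wrist is straight here. It should free up as the tool moves forward and up. The notch leaves ±20 mm in y, so I advance in small steps.

```bash
python3 -m pendant '[[5,0,-1,0,0,0],[10,0,-2,0,0,0],[15,0,-2,0,0,0],[20,0,-2,0,0,0],[20,0,-2,0,0,0],[20,0,-2,0,0,0]]'
cat > st.py <<'E'
from lib import *
np.set_printoptions(precision=2,suppress=True)
Rs=Ro.from_euler("xyz",[0,-32,8.2],degrees=True);sl=np.array([.6312,-.0642,.1463])
s=r.get_state();R=Ro.from_euler("xyz",s["eef_rot"],degrees=True);e=s["tcp_pos"]+R.apply([.1055,0,.006])
print("tip in slot mm",Rs.inv().apply(e-sl)*1e3,"rot in slot deg",(Rs.inv()*R*Ro.from_euler("x",180,degrees=True)).as_rotvec(degrees=True),"F slot",Rs.inv().apply(s["contact_force"]),"joints",s["joints"])
E
python3 st.py
```

```text
time_s: 9.18
tcp_pos: [0.5305, -0.0895, 0.0878]
eef_rot: [-178.4, -32.2, 8.2]
contact_force: [0.5, -0.2, -1.6]
gripper_width: 0.0236
gripper_force: 55.0
tip in slot mm [-13.08 -10.49  -0.51] rot in slot deg [ 1.6  -0.17 -0.01] F slot [-0.47 -0.27 -1.57] joints [ 11.16   7.82 -49.81  -6.5   -0.17  93.98]
```

```bash
python3 -m pendant '[[4,0,-1,0,0,0],[8,0,-1,0,0,0],[12,0,-1,0,0,0],[16,0,-1,0,0,0],[20,0,-1,0,0,0],[24,0,-1,0,0,0],[24,0,-1,0,0,0],[24,0,-1,0,0,0]]'
python3 st.py
```

```text
time_s: 10.18
tcp_pos: [0.55, -0.0867, 0.1015]
eef_rot: [-178.4, -32.2, 8.2]
contact_force: [-0.6, 0.6, -1.8]
gripper_width: 0.0235
gripper_force: 55.0
tip in slot mm [ 10.93 -10.54   0.58] rot in slot deg [ 1.6  -0.17 -0.01] F slot [-1.4   0.72 -1.27] joints [ 11.19   7.67 -49.43  -0.26  -0.69  87.72]
```

```bash
python3 -m pendant '[[4,0,0,0,0,0],[8,0,0,0,0,0],[12,0,0,0,0,0],[16,0,0,0,0,0],[20,0,0,0,0,0],[21,0,0,0,0,0],[21,0,0,0,0,0]]'
python3 st.py
python3 - <<'E'
from lib import *
t=r.capture("top");s=r.capture("side")
def c(im,x,y,w,h,k): return cv2.convertScaleAbs(cv2.resize(im[y:y+h,x:x+w],None,fx=k,fy=k,interpolation=cv2.INTER_CUBIC),alpha=1.7)
cv2.imwrite("pics/ins.png",np.hstack([c(t,305,100,133,150,3),c(s,190,150,133,150,3)])[:,:,::-1])
E
```

```text
time_s: 11.05
tcp_pos: [0.5678, -0.0841, 0.1128]
eef_rot: [-178.4, -32.2, 8.2]
contact_force: [0.3, -1.0, -1.6]
gripper_width: 0.0236
gripper_force: 55.0
tip in slot mm [ 32.09 -10.54   0.67] rot in slot deg [ 1.6  -0.18 -0.  ] F slot [-0.71 -1.   -1.49] joints [ 11.03   7.81 -46.3   -1.39  -3.68  88.99]
```

View pics/ins.png

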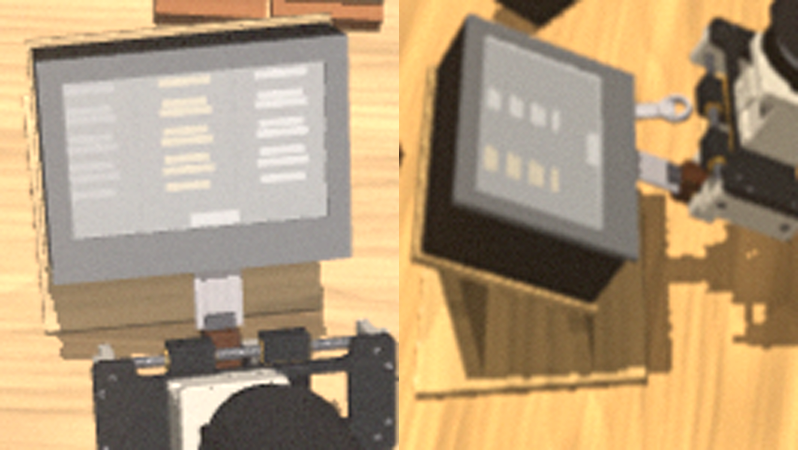

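The top view shows the blade tip through the window at (215,218) in the crop, so the blade is about 32 mm under the still closed lid. Now lever the lid up along its arc.

```bash
python3 -m pendant '[[0,0,-3,0,0,0],[0.1,0,-7,0,0,0],[0.4,0,-12,0,0,0],[1.6,0,-21.5,0,0,0],[3.7,0,-31,0,0,0],[6.5,0,-40,0,0,0],[10,0,-48.5,0,0,0],[14.5,0,-57,0,0,0],[19.5,0,-65,0,0,0],[25,0,-72,0,0,0],[31.5,0,-79,0,0,0],[31.5,0,-79,0,0,0]]'
python3 st.py
```

```text
time_s: 12.65
tcp_pos: [0.5541, -0.0884, 0.1981]
eef_rot: [-178.4, -32.4, 8.2]
contact_force: [0.3, -0.3, -1.8]
gripper_width: 0.0233
gripper_force: 55.0
tip in slot mm [ 65.37 -12.75  80.83] rot in slot deg [ 1.59 -0.37  0.01] F slot [-0.71 -0.33 -1.68] joints [ 10.78  -1.81 -41.66  -0.69 -17.74  88.48]
```

```bash
cat > pic.py <<'E'
from lib import *
import sys
t=r.capture("top");s=r.capture("side")
def c(im,x,y,w,h,k): return cv2.convertScaleAbs(cv2.resize(im[y:y+h,x:x+w],None,fx=k,fy=k,interpolation=cv2.INTER_CUBIC),alpha=1.7)
cv2.imwrite(sys.argv[1],np.hstack([c(t,305,60,133,180,3),c(s,190,110,133,180,3)])[:,:,::-1])
E
python3 pic.py pics/lev.png
```

```text
(no output)
```

View pics/lev.png

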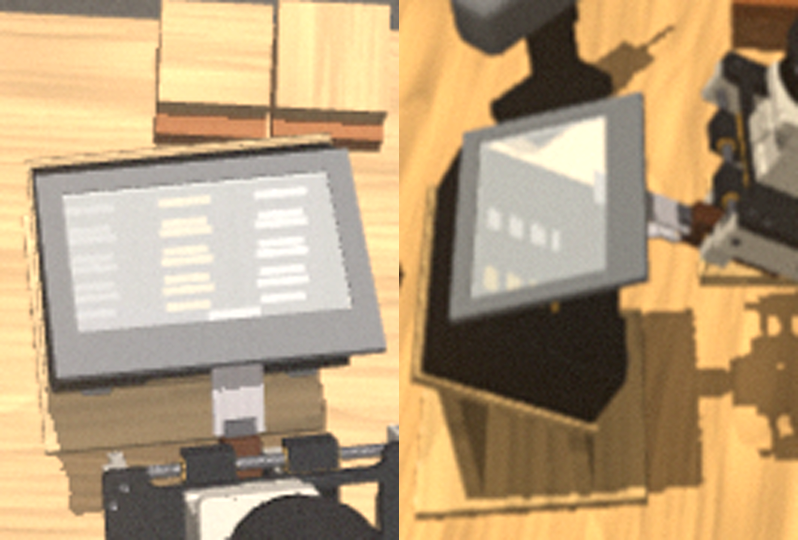

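The lid is partly open; its near left lip corner is at top (324,186), side (272,203). I'll compute the angle and check whether the blade has tilted in the grip.

```bash
python3 - <<'E'
from lib import *
np.set_printoptions(precision=4,suppress=True)
Rs=Ro.from_euler("xyz",[0,-32,8.2],degrees=True);sl=np.array([.6312,-.0642,.1463])
for nm,a,b in(("nl",(324,186),(271.7,203)),("nr",(305+385/3,60+350/3),(190+241/3,110+95/3)),("tipL",(305+210/3,60+318/3),(190+207/3,110+203/3)),("tipR",(305+260/3,60+310/3),(190+207/3,110+170/3))):
    p,e=tri(a,b);q=Rs.inv().apply(p-sl)*1e3;print(nm,q,e,"ang",np.degrees(np.arctan2(q[2]-5,140-q[0])))
E
```

```text
nl [ 38.4264  99.5583 109.3501] 0.0005268302549549473 ang 45.7724934365804
nr [  37.5631 -100.2271  108.4314] 0.0005440845340183184 ang 45.2767780228006
tipL [56.6799  2.2369 79.9118] 0.005989803108742315 ang 41.95822016879303
tipR [ 59.6129 -27.9822  84.9076] 0.007038417193633919 ang 44.828607163768126
```

```bash
python3 -m pendant '[[3,0,-3,0,0,0],[7,0,-6.5,0,0,0],[14.5,0,-12,0,0,0],[22.5,0,-17,0,0,0],[30.5,0,-21.5,0,0,0],[39.5,0,-25,0,0,0],[48.5,0,-28,0,0,0],[57.5,0,-30,0,0,0],[61,0,-30.5,0,0,0],[61,0,-30.5,0,0,0]]'
python3 st.py; python3 pic.py pics/lev2.png
```

```text
time_s: 14.0
tcp_pos: [0.5889, -0.0842, 0.2554]
eef_rot: [-178.4, -32.3, 8.2]
contact_force: [0.6, -0.3, -1.5]
gripper_width: 0.0238
gripper_force: 55.0
tip in slot mm [125.46 -13.61 110.74] rot in slot deg [ 1.59 -0.29  0.01] F slot [-0.28 -0.37 -1.59] joints [ 10.41  -2.28 -33.23  -0.91 -26.73  88.95]
```

View pics/lev2.png

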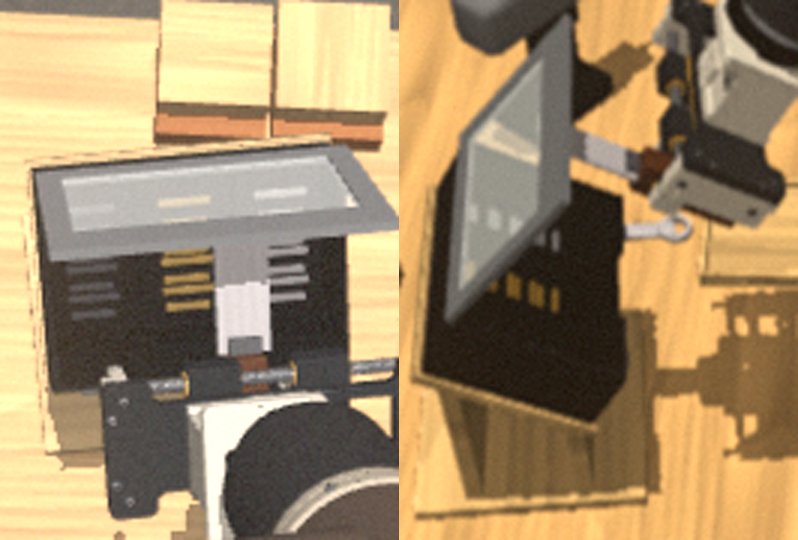

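The lid stands at about 80° with the blade still against it (lip corner at crop (50,255) in the top view). Back the blade out along its own axis and level it.

```bash
python3 -m pendant '[[-5,0,0,0,0,0],[-20,0,0,0,0,0],[-40,0,0,0,0,0],[-65,0,0,0,0,0],[-90,0,0,0,0,0],[-115,0,0,0,0,0],[-130,0,0,0,-0.05,0],[-130,0,0,0,-0.2,0],[-130,0,0,0,-0.35,0],[-130,0,0,0,-0.5,0],[-130,0,0,0,-0.56,0],[-130,0,0,0,-0.56,0]]'
python3 - <<'E'
from lib import *
delta([.451,-.276,.15],2,0);print(r.get_state()["joints"].round(1))
E
```

```text
time_s: 15.6
tcp_pos: [0.4793, -0.0999, 0.1845]
eef_rot: [-178.6, -0.1, 9.0]
contact_force: [-0.6, 0.4, -1.2]
gripper_width: 0.0234
gripper_force: 55.0
at [ 0.4793 -0.0999  0.1845] [-1.7864e+02 -7.0000e-02  9.0400e+00] -> [-55.7 170.3  30.4] [-0.0237  0.0003  0.1228]
[ 10.2   6.2 -26.2  -1.6 -57.4  89.7]
```

```bash
python3 -m pendant '[[-5,12,3,-0.003,0,0.01],[-15,40,8,-0.008,0,0.03],[-25,75,14,-0.012,0,0.055],[-37,112,20,-0.016,0,0.08],[-48,145,26,-0.02,0,0.105],[-54,164,30,-0.024,0,0.118],[-55.7,170,30.4,-0.024,0,0.123],[-55.7,170,30.4,-0.024,0,0.123],[-55.7,170,30.4,-0.024,0,0.123]]'
python3 - <<'E'
from lib import *
delta([.451,-.276,.028],2,0)
im=r.capture("top");cv2.imwrite("pics/tr.png",cv2.convertScaleAbs(cv2.resize(im[130:350,310:530],(600,600)),alpha=1.6)[:,:,::-1])
E
```

```text
time_s: 16.73
tcp_pos: [0.4508, -0.2754, 0.1513]
eef_rot: [180.0, -0.1, 2.0]
contact_force: [0.1, 0.7, -1.8]
gripper_width: 0.0237
gripper_force: 55.0
at [ 0.4508 -0.2754  0.1513] [ 1.7998e+02 -8.0000e-02  2.0300e+00] -> [  0.    0.5 123.3] [ 0.0004 -0.0015  0.0005]
```

View pics/tr.png

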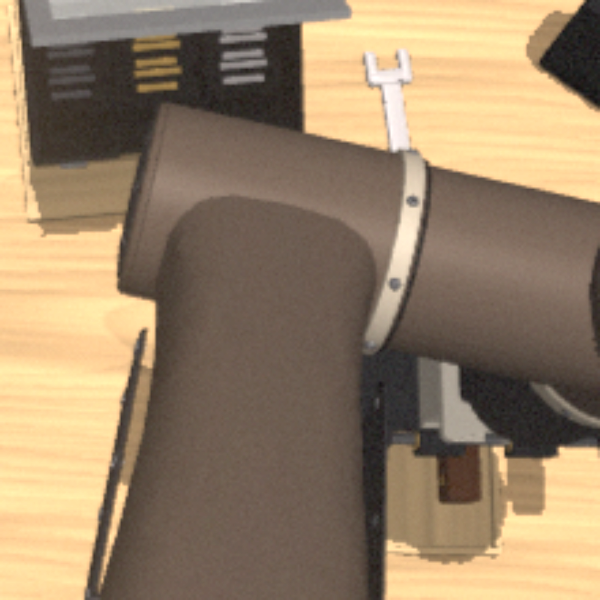

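The butt sits inside the tray, at crop (460,500), and the lid stays open. Lower slowly to the floor.

```bash
python3 -m pendant '[[0,0,15,0,0,0],[0,0,40,0,0,0],[0,0,65,0,0,0],[0,0,90,0,0,0],[0,0,108,0,0,0],[0,0,116,0,0,0],[0,0,119,0,0,0],[0,0,121,0,0,0],[0,0,122.5,0,0,0],[0,0,123.5,0,0,0],[0,0,123.5,0,0,0],[0,0,123.5,0,0,0]]'
```

```text
time_s: 18.27
tcp_pos: [0.451, -0.2759, 0.0276]
eef_rot: [180.0, -0.0, 2.0]
contact_force: [-0.7, -0.2, -1.9]
gripper_width: 0.0239
gripper_force: 55.0
```

No contact yet, so press on by half millimetres.

```bash
python3 -m pendant '[[0,0,0.5,0,0,0],[0,0,1,0,0,0],[0,0,1,0,0,0]]'; python3 -m pendant '[[0,0,0.5,0,0,0],[0,0,1,0,0,0],[0,0,1,0,0,0]]'
```

```text
time_s: 18.65
tcp_pos: [0.451, -0.2759, 0.0271]
eef_rot: [180.0, -0.0, 2.0]
contact_force: [-2.4, 2.0, 5.8]
gripper_width: 0.0238
gripper_force: 55.0
time_s: 19.02
tcp_pos: [0.451, -0.2759, 0.027]
eef_rot: [180.0, -0.1, 2.0]
contact_force: [-4.7, 5.0, 19.2]
gripper_width: 0.0238
gripper_force: 55.0
```

```bash
python3 -m pendant '[[0,0,-1,0,0,0],[0,0,-1,0,0,0]]' - 10; python3 -m pendant '[[0,0,0,0,0,0],[0,0,0,0,0,0],[0,0,0,0,0,0],[0,0,0,0,0,0],[0,0,0,0,0,0]]' 50; python3 -m pendant '[[0,0,-5,0,0,0],[0,0,-20,0,0,0],[0,0,-50,0,0,0],[0,0,-90,0,0,0],[0,0,-130,0,0,0],[0,0,-160,0,0,0],[-60,0,-180,0,0,0],[-60,60,-180,0,0,0],[-60,120,-180,0,0,0],[-60,180,-180,0,0,0],[-60,220,-180,0,0,0],[-60,220,-180,0,0,0],[-60,220,-180,0,0,0]]'
python3 - <<'E'
from lib import *
t=r.capture("top");s=r.capture("side")
cv2.imwrite("pics/fin.png",cv2.convertScaleAbs(np.hstack([cv2.resize(t[60:360,290:530],(400,500)),cv2.resize(s[110:310,190:400],(400,381)) if 0 else cv2.resize(s[100:350,190:390],(400,500))]),alpha=1.6)[:,:,::-1])
E
```

```text
time_s: 19.27
tcp_pos: [0.4511, -0.2759, 0.027]
eef_rot: [180.0, -0.1, 2.0]
contact_force: [-2.0, 2.6, 7.2]
gripper_width: 0.0243
gripper_force: 10.0
time_s: 19.9
tcp_pos: [0.4509, -0.2759, 0.0264]
eef_rot: [180.0, -0.0, 2.0]
contact_force: [0.5, -0.1, 0.7]
gripper_width: 0.0499
gripper_force: 0.0
time_s: 21.52
tcp_pos: [0.3981, -0.4976, 0.207]
eef_rot: [180.0, -0.0, 2.0]
contact_force: [0.5, 0.2, 0.3]
gripper_width: 0.05
gripper_force: 0.0
```

View pics/fin.png

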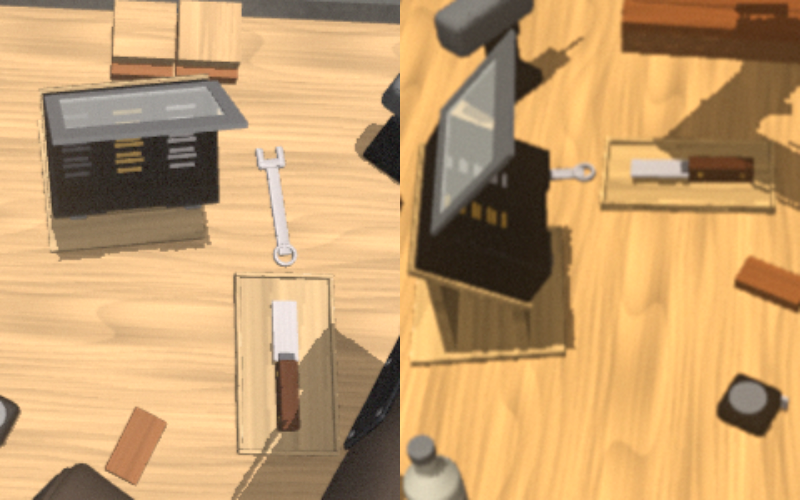

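The scraper lies flat and centred in the tray (blade end at crop (285,303), butt at (288,430)). The lid stands at about 80° and the bystanders look undisturbed. Handing in.

```bash
python3 -c "
from plant import r
print(r.close_job())"
```

```text
the job is handed in; nothing more can be done
None
```

I've handed the job in with no verdict returned: the blade levered the lid open and it stands by itself at about 80 degrees, the scraper lies flat inside the tool tray, and the other things look undisturbed in the last pictures.

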